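Run a lidded tub through the lid press

TASK

Set the smallest lidded tub upright in the middle of the lid press's loose steel tray. Holding the tray by its black handle, slide it with the tub on it under the press's low hood until it is fully home against the back stop, then press the pedal beside the press down to its stop so that the foot bears on the lid, and let the pedal come back up. Leave the tray home with the tub upright on it, and do not disturb the other things on the table.

Things in the scene. Friction and masses are not known exactly. Their poses are not given: they have to be found in the camera images.
- herb_tub: small round dark-green lidded tub (the smallest tub on the table): 63 mm across the lid, 39 mm tall, tapering downward; loose, about 0.06 kg; grip across the lid and upper wall. Origin at the centre of its underside, z up
- tray: loose steel carrier tray, about 0.25 kg: plate 90 mm (its x) by 84 mm (its y), floor 3 mm thick, rim 7.5 mm over the table. Origin under the middle of the plate; its x axis points away from the handle, towards the end that enters the press first. A strip leads from the plate to the handle on the -x side
- tray_handle (a point): grip point on the tray's upright black handle blade, which is 12 mm thick along the tray's y, 44 mm long along its x and has its top 51 mm over the table. The point lies at x = -100 mm, y = 0, 40 mm over the tray's underside. Grip from above, fingers closing along the tray's y; axes parallel to the tray's
- lid_press: fixed tabletop lid press: grey hood on a column behind a U-shaped steel base, far side, mouth towards the robot, pedal on its right (-y). Origin on the table directly under the foot; x points into the press, y to its left, z up. The tray slides on the table itself; it is home with its origin 2 mm beyond the press's origin in x, axes parallel
- press_mouth (a point): the press's mouth, on the table at x = -86 mm, y = 0 of the press, axes as the press. Two guide rails, 14 mm high and 92 mm apart, run from x = -58 mm to the stop and are flared outward towards the mouth, the flares ending here
- press_stop (a point): middle of the back stop's face, 15 mm over the table at x = +47 mm of the press: the tray's far rim meets it when home; axes as the press
- hood_lip (a point): middle of the lower front edge of the hood, at x = -38 mm of the press, 50 mm over the table; axes as the press. The hood is 88 mm wide, flat beneath, its top 107 mm over the table with a guide tube up to 150 mm. A tub standing on the tray passes below with 8 mm to spare
- press_foot: white round foot, 48 mm across, under the hood on the press's axis, spring-loaded; origin at the centre of its lower face, 52 mm over the table when raised. It goes down 13 mm as the pedal goes to its stop, and meets the tub's lid about 10 mm down
- pedal (a joint): angle of the press's pedal: 0 up, 0.25 rad at its bottom stop; hinged along the press's y at its far end (x = +55 mm, y = -122 mm, z = 45 mm), sprung upward, returns by itself; needs about 4 N at the pad to start and 14 N at the stop
- pedal_pad (a point): centre of the top face of the pedal's ribbed pad, 50 mm by 40 mm, at the end towards the robot, at about x = -82 mm, y = -122 mm, z = 74 mm of the press when up; it comes down about 35 mm (to about 39 mm over the table) when pressed to the stop. Press it from above with closed fingers
- turmeric_tub: bystander: medium orange lidded tub, 81 mm across, 45 mm tall, stands near the small tub and may have swapped places with it; origin at the centre of its underside
- crumb_tub: bystander: large cream lidded tub, 107 mm across, 53 mm tall, at the left; origin at the centre of its underside
- cup_stack: bystander: stack of clear portion cups, 56 mm across, 54 mm tall, front left; origin at the centre of its underside
- tall_jar: bystander: spice jar, 45 mm across, 100 mm tall, on the right; origin at the centre of its underside
- tape_roll: bystander: roll of tape lying flat, 98 mm across, 25 mm tall, front right; origin at the centre of its underside

How it is judged:
On the way, in this order (a step that is already met when the one before it is completed fails the run):
1. the small tub stands upright on the tray, within 14 mm of the middle of its plate, let go, with the tray still outside the press (horizontal distance between herb_tub and tray below 0.014 m and z of herb_tub in the frame of tray below 0.008 m and angle between herb_tub's own z axis and vertical below 0.1 rad and contact force between the fingers and herb_tub below 0.1 N and x of tray in the frame of lid_press below -0.1 m), for 0.2 s.
2. the tray is home under the hood (within 6 mm of the stop) with the tub upright on it, under the foot (x of tray in the frame of lid_press above -0.004 m and angle between the x axis of tray and the x axis of lid_press, either way round below 0.12 rad and horizontal distance between herb_tub and lid_press below 0.022 m and z of herb_tub in the frame of tray below 0.008 m and angle between herb_tub's own z axis and vertical below 0.1 rad and value of joint pedal below 0.05 rad), for 0.2 s.
3. the pedal is down at its stop (0.235 rad or more) and the foot bears on the tub's lid with more than 2 N, the tray still home (value of joint pedal above 0.235 rad and contact force between press_foot and herb_tub above 2 N and x of tray in the frame of lid_press above -0.006 m), for 0.2 s.
At the end, for the whole second after the job is handed in: The tray rests on the table, home in the press (within 8 mm of the stop, within 0.12 rad of the press's axis), the small tub stands upright on it within 24 mm of the press's axis, the pedal is back up (under 0.04 rad), and all is at rest (x of tray in the frame of lid_press above -0.006 m and angle between the x axis of tray and the x axis of lid_press, either way round below 0.12 rad and height (world z) of tray below 0.005 m and horizontal distance between herb_tub and lid_press below 0.024 m and z of herb_tub in the frame of tray below 0.008 m and angle between herb_tub's own z axis and vertical below 0.1 rad and value of joint pedal below 0.04 rad and linear speed of each of herb_tub, tray below 0.02 m/s); the robot touches nothing.
It fails at once if the small tub is tipped over (angle between herb_tub's own z axis and vertical above 0.7 rad).
It fails at once if another thing on the table is moved by more than 25 mm (distance of any of turmeric_tub, crumb_tub, cup_stack, tall_jar, tape_roll from where it was at the start of the episode above 0.025 m).
It also fails if it takes over 62 s, if anything falls off the work surface, if the arm or the gripper's body presses on something with over 40 N, if the wrist force passes 120 N, or if a joint passes its speed limit or range.

ROBOT

A 6-joint arm with a two-finger parallel gripper is mounted at the origin on a cart in front of the work surface, level with it; the furniture and walls round the work are solid. World frame = base frame: x ahead of the robot, y to its left, z up, the work surface at z = 0. Lengths are in m, angles in rad, forces in N, time in s.
With the tool pointing down it reaches from about 0.35 to 0.975 m from the base axis. Payload 4.9 kg.
Tool frame: the origin (TCP) lies between the finger pads; the fingertips stand 19 mm ahead of it and the grasp point (between the pads) is the TCP; z points along the fingers, y is the line along which they close (so a half turn about z gives the same grasp; the last joint's range is limited). The gripper opens to 85 mm and grips with 20 to 120 N. Pads are 22 mm wide; open, the fingers measure 114 mm over their backs; the gripper's body (76 mm by 85 mm) begins 54 mm behind the grasp point. The pads swing forward as they close: fully open they stand 13 mm farther back than shut.
Start: joints at [-0.119, 0.053, 1.613, -0, 1.476, -0.119], TCP at [0.625, 0, 0.25] pointing down, gripper open.
Joint ranges: [-3.01, 3.01], [-1.01, 2.22], [0.06, 2.58], [-1.02, 4.17], [0.09, 2.62], [-3.14, 3.14]. Speed limits (rad/s): [2.57, 2.57, 3.14, 3.14, 3.14, 3.14].

INTERFACE

Orientations are given as [roll, pitch, yaw] about the fixed x, y, z axes, in that order (R = Rz(yaw) Ry(pitch) Rx(roll)).
In Python, from workcell import bot gives the robot as it stands.
- The arm moves only by the tool step_hand, called as name(argument=value, ...) on one line, values as JSON. Schema: {"type":"object","properties":{"ticks":{"type":"object","properties":{"sx":{"type":"array","items":{"type":"number"},"minItems":1,"maxItems":12},"sy":{"type":"array","items":{"type":"number"},"minItems":1,"maxItems":12},"sz":{"type":"array","items":{"type":"number"},"minItems":1,"maxItems":12},"yaw":{"type":"array","items":{"type":"number"},"minItems":1,"maxItems":12},"aperture":{"type":"array","items":{"type":"number"},"minItems":1,"maxItems":12}},"additionalProperties":false,"required":["sx","sy","sz","yaw","aperture"]},"squeeze":{"type":"number"},"only":{"type":"string"},"quiet":{"type":"boolean"},"lines":{"type":"string"}},"required":["ticks"],"additionalProperties":false}. ticks is an object with one list for each field, all of the same length, 1 to 12, a row being the entries at one place: sx, sy, sz (the shift in shares of the most that a row can go, 1 being 62.5 mm), yaw (a turn about the tool's z in fractions of the full range, 1 being pi/2 rad), aperture (the opening from 0.0 (shut) to 1.0 (fully open)); each row shifts and turns the commanded pose from where the row before left it, along the tool's axes as they then stand; what a row does not reach is not made up. A row lasts 1/8 s, in which the tool goes at most 0.0625 m and 0.188 rad, less where a joint would pass 70% of its speed; a pose out of reach is approached as far as the arm can. The fingers move at their own pace and stop on an object; squeeze is the grip in N (left out, the last holds). Time passes only in rows, so rows that do not move let the fingers close. The tool returns the time, the measured TCP pose, the force, the opening and the grip force at its end. only (a regular expression) keeps the lines of the reply that match it, lines (a string "A,B") keeps lines A to B, and quiet returns only ok. No shift or turn number may pass 1 either way. Input that does not fit is refused with a message, and nothing moves.
- bot.sense(): the state, without advancing time (a new reading comes with each control period).
- bot.grab_frame(name): name is "scene" or "side" or "wrist"; returns a dict with "image" (480x640x3 uint8, red, green, blue), "z_map" (480x640 float32, m along the optical axis (not along the pixel's ray), 0 where there is no reading), "fov_y" (degrees; the focal length in pixels is half the picture's height over the tangent of half this angle, whatever the lens; pixels are square), "cx", "cy" (the principal point, pixels), "camera_from_world" (4x4, takes a point from world to camera coordinates); the wrist camera has in their place "T_tool_cam" (4x4, takes a point from camera to tool coordinates, whose origin is the TCP and whose axes are the flange's). Camera axes: x right, y up, looking along -z (the intrinsics and any distortion apply to the point x, -y, -z); pixel columns grow to the right and rows downward; lengths in m; the calibration is good to about 2 mm. A picture is of the moment at which its call begins: read the wrist's pose just before it.
- bot.close_job(): hands the job in; it is judged then, once.
The state is a dict: "time": time; "joint_positions": joint angles; "qd": joint speeds; "joint_efforts": joint torques, N m; "tool_pos": TCP position; "orientation": TCP orientation; "force": force on the tool from outside, world axes, zero at the start; "torque": the same for the moment, N m; "opening": opening from 0.0 (shut) to 1.0 (fully open); "finger_force": force on a finger pad.
Only numpy, scipy, OpenCV 4.12 (cv2) and the standard library are available. Lean on these libraries where they do the work, as an engineer would, in place of code of your own. Each camera call takes 0.05 s, during which the arm holds its last target. There are 200 camera calls.

## Working session

There is one attempt and no reset: what is moved stays moved. The work goes in short steps, Python scripts to look and compute and a tool call to move; the robot and the scene stay as the last step left them, time stands still between calls to the robot, and variables do not carry over. Pictures are saved under pics/ and viewed, at most 10 in all, crops included, and the job is handed in when it is done.

```bash
ls; mkdir -p pics
```

Run:
```python
from workcell import bot
import cv2,numpy as np
print(bot.sense())
for n in ("scene","side"):
    f=bot.grab_frame(n); cv2.imwrite(f"pics/{n}0.png",f["image"][:,:,::-1]); np.savez(f"pics/{n}0.npz",**f)
    print(n,{k:(v if k not in("image","z_map") else 0) for k,v in f.items()})
```

```text
pics
workcell.py
{'time': 0.0, 'joint_positions': array([-1.18999070e-01,  5.33484665e-02,  1.61427450e+00,  1.40195851e-05,
        1.47596807e+00, -1.19012558e-01]), 'qd': array([ 1.23907495e-03, -1.12204350e-03, -8.34402880e-04, -2.44663933e-04,
       -2.70309684e-04,  3.29831536e-05]), 'joint_efforts': array([ 2.70554956e-04, -3.93670499e+01, -3.70175600e+01, -1.62778279e-04,
        6.93513779e-03, -6.06393527e-06]), 'tool_pos': array([6.24432406e-01, 7.25228488e-05, 2.49079813e-01]), 'orientation': array([-3.13961006e+00, -2.51126976e-04,  1.57080822e+00]), 'force': array([ 0.12111771,  0.41630991, -0.48410555]), 'torque': array([-0.01778944,  0.05024669, -0.0080198 ]), 'finger_force': 0.0, 'opening': 0.9981064940109314}
scene {'image': 0, 'z_map': 0, 'fov_y': 52.773266871005724, 'cx': 324.6265429800357, 'cy': 233.80460302113644, 'camera_from_world': array([[ 0.76397157, -0.64522163,  0.0060406 , -0.39994066],
       [ 0.31922907,  0.38608418,  0.86546623, -0.27486984],
       [-0.56074971, -0.65926326,  0.50093084, -1.18292519],
       [ 0.        ,  0.        ,  0.        ,  1.        ]])}
side {'image': 0, 'z_map': 0, 'fov_y': 50.205694863688564, 'cx': 321.2780165901417, 'cy': 239.03290120882636, 'camera_from_world': array([[-0.9958246 ,  0.0910449 , -0.0066477 ,  0.55645907],
       [-0.04485909, -0.42463197,  0.90425403, -0.01258453],
       [ 0.07950489,  0.90077662,  0.42694315, -1.44550828],
       [ 0.        ,  0.        ,  0.        ,  1.        ]])}
```

View pics/scene0.png

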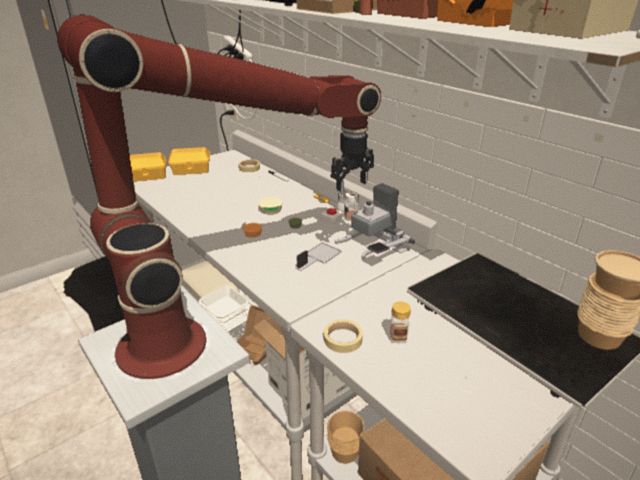

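View pics/side0.png

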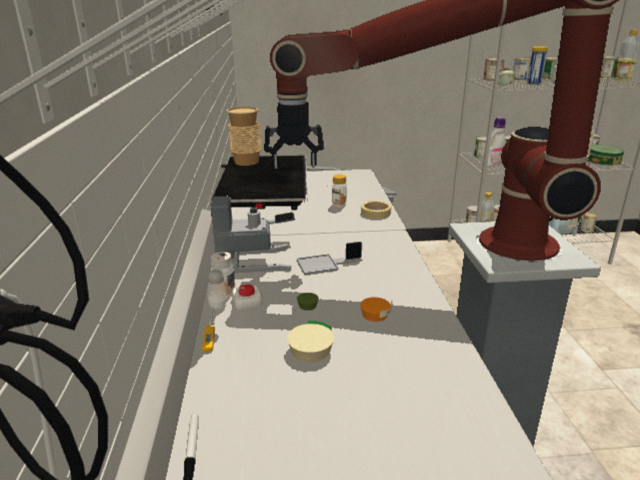

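The scene view shows the green tub at (295,222), orange tub (252,229), tray plate (322,252), handle (302,259) and pedal pad (378,246). In the side view the green tub is at (308,301), the tray at (317,264) and the handle at (354,251).

Create h.py:
```python
import numpy as np,cv2
from scipy.spatial.transform import Rotation as Ro
def load(n): return dict(np.load(n))
def cam(f,tool=None):
    "world_from_camera, focal"
    F=240/np.tan(np.radians(float(f["fov_y"]))/2)
    if "camera_from_world" in f: W=np.linalg.inv(f["camera_from_world"])
    else:
        T=np.eye(4);T[:3,:3]=Ro.from_euler("xyz",tool[3:]).as_matrix();T[:3,3]=tool[:3]
        W=T@f["T_tool_cam"]
    return W,F
def ray(f,uv,tool=None):
    W,F=cam(f,tool); uv=np.atleast_2d(uv).astype(float)
    d=np.c_[(uv[:,0]-f["cx"])/F,-(uv[:,1]-f["cy"])/F,-np.ones(len(uv))]
    return W[:3,3],d@W[:3,:3].T      # scale of d = optical depth
def onplane(f,uv,z,tool=None):
    o,d=ray(f,uv,tool); return o+d*((z-o[2])/d[:,2])[:,None]
def cloud(f,tool=None):
    v,u=np.mgrid[:480,:640]; o,d=ray(f,np.c_[u.ravel(),v.ravel()],tool)
    P=o+d*f["z_map"].ravel()[:,None]; P[f["z_map"].ravel()==0]=np.nan
    return P.reshape(480,640,3)
def tri(rays):
    A=np.zeros((3,3));b=np.zeros(3)
    for o,d in rays:
        d=d[0]/np.linalg.norm(d[0]);M=np.eye(3)-np.outer(d,d);A+=M;b+=M@o
    p=np.linalg.solve(A,b); return p,[np.linalg.norm((np.eye(3)-np.outer(d[0],d[0])/(d[0]@d[0]))@(p-o)) for o,d in rays]
def mask(img,lo,hi,roi=None):
    m=cv2.inRange(cv2.cvtColor(img,cv2.COLOR_RGB2HSV),lo,hi)
    if roi: k=np.zeros_like(m);x0,y0,x1,y1=roi;k[y0:y1,x0:x1]=1;m=m*k
    return m
```

Run:
```python
from h import *
roi={"scene":dict(g=(283,214,306,230),o=(240,220,265,240),t=(308,240,345,265),h=(292,248,312,270),pad=(365,240,395,254)),
"side":dict(g=(296,290,322,312),o=(358,296,395,322),t=(295,254,340,275),h=(343,238,366,264),pad=(272,208,298,224))}
for n in roi:
    f=load(f"pics/{n}0.npz");P=cloud(f);im=f["image"]
    for k,r in roi[n].items():
        m=dict(g=mask(im,(35,60,10),(85,255,140),r),o=mask(im,(5,120,60),(20,255,255),r),t=mask(im,(0,0,100),(180,45,175),r),h=mask(im,(0,0,0),(180,255,60),r),pad=mask(im,(0,0,0),(180,255,75),r))[k]>0
        q=P[m]; v,u=np.nonzero(m)
        print(n,k,m.sum(),"px",u.mean().round(1),v.mean().round(1),"med",np.nanmedian(q,0).round(3),"p5",np.nanpercentile(q,5,0).round(3),"p95",np.nanpercentile(q,95,0).round(3))
```

```text
scene g 24 px 294.5 222.2 med [0.607 0.263 0.025] p5 [0.594 0.247 0.012] p95 [0.624 0.279 0.027]
scene o 211 px 252.3 229.5 med [0.463 0.305 0.029] p5 [0.442 0.287 0.009] p95 [0.491 0.339 0.032]
scene t 96 px 329.1 248.7 med [0.616 0.083 0.005] p5 [0.532 0.028 0.001] p95 [0.669 0.126 0.011]
scene h 105 px 302.0 259.0 med [0.473 0.047 0.034] p5 [0.458 0.043 0.014] p95 [0.492 0.052 0.051]
scene pad 108 px 377.7 247.3 med [ 0.646 -0.098  0.076] p5 [ 0.628 -0.113  0.072] p95 [ 0.672 -0.081  0.08 ]
side g 284 px 307.2 300.8 med [0.615 0.279 0.024] p5 [0.597 0.25  0.01 ] p95 [0.634 0.292 0.026]
side o 539 px 374.0 308.2 med [0.476 0.327 0.028] p5 [0.446 0.292 0.008] p95 [0.498 0.349 0.031]
side t 279 px 318.2 264.3 med [0.572 0.078 0.005] p5 [0.527 0.023 0.   ] p95 [0.624 0.117 0.009]
side h 230 px 353.0 250.4 med [0.481 0.058 0.033] p5 [0.462 0.053 0.011] p95 [0.498 0.063 0.052]
side pad 146 px 284.5 216.7 med [ 0.655 -0.086  0.074] p5 [ 0.626 -0.312  0.01 ] p95 [ 0.678 -0.07   0.078]
```

The manual's scale: shifts go in shares of 62.5 mm and turns go in shares of pi/2 rad. Converting my numbers, 0.045 m is 0.72, -0.012 m is -0.192.

step_hand(ticks={"sx":[0.72,0.72,0.72,0.72,0,0],"sy":[-0.192,-0.192,-0.192,-0.192,0,0],"sz":[-0.32,-0.32,-0.32,-0.32,0,0],"yaw":[0,0,0,0,0,0],"aperture":[1,1,1,1,1,1]})

```text
time: 0.85
tool_pos: [0.5768, 0.1797, 0.3294]
orientation: [-3.14, 0.001, 1.571]
force: [-0.1, -0.0, -0.4]
opening: 0.999
finger_force: 0.0
```

Run:
```python
from workcell import bot
import cv2,numpy as np
s=bot.sense();f=bot.grab_frame("wrist");t=np.r_[s["tool_pos"],s["orientation"]]
np.savez("pics/w1.npz",tool=t,**f);cv2.imwrite("pics/w1.png",f["image"][:,:,::-1]);print(t,f["T_tool_cam"],f["fov_y"],f["cx"],f["cy"])
```

```text
[ 5.76794994e-01  1.79693692e-01  3.29405861e-01 -3.14045704e+00
  7.10541789e-04  1.57099589e+00] [[ 6.33625804e-04  9.52188741e-01  3.05509738e-01  7.82378216e-02]
 [ 9.99999775e-01 -5.35454017e-04 -4.05133978e-04 -7.15311292e-04]
 [-2.22177596e-04  3.05509926e-01 -9.52188866e-01 -1.22902593e-01]
 [ 0.00000000e+00  0.00000000e+00  0.00000000e+00  1.00000000e+00]] 70.1856657651236 321.1518790757474 243.01222092887753
```

View pics/w1.png

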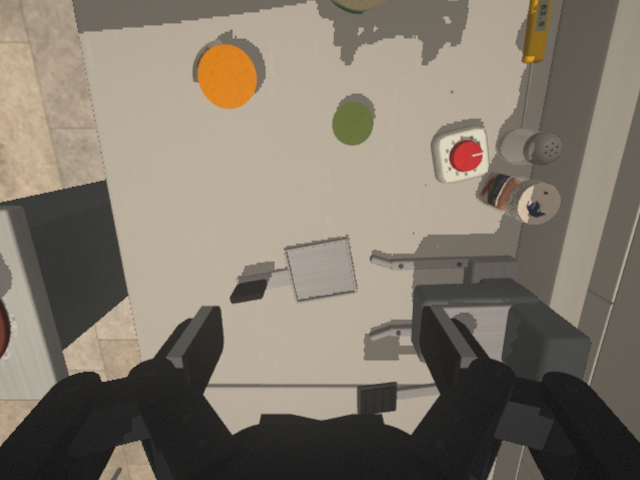

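The wrist view shows the green lid at (353,123), the orange lid at (228,76), the tray plate at (320,269) and the black handle at (250,290). The rails are near (430,262) and (395,330), and the pedal pad is at (378,397).

Run:
```python
from h import *
f=load("pics/w1.npz");t=f["tool"];P=cloud(f,t);im=f["image"]
def st(n,m):
    c=max(cv2.findContours(m,0,2)[0],key=cv2.contourArea);k=np.zeros_like(m);cv2.drawContours(k,[c],-1,255,-1)
    q=P[cv2.erode(k,np.ones((3,3)))>0];print(n,cv2.contourArea(c),"med",np.nanmedian(q,0).round(4),"p2",np.nanpercentile(q,2,0).round(3),"p98",np.nanpercentile(q,98,0).round(3));return c
cs={}
cs["g"]=st("green",mask(im,(30,80,50),(85,255,255),(320,90,385,155)))
cs["o"]=st("orange",mask(im,(8,150,120),(25,255,255),(180,30,270,120)))
cs["h"]=st("handle",mask(im,(0,0,0),(180,255,50),(225,272,275,306)))
cs["p"]=st("pad",mask(im,(0,0,0),(180,255,60),(350,378,402,416)))
for k,z in (("g",.039),("o",.045)):
    c=cs[k];(u,v),ax,_=cv2.fitEllipse(c);q=onplane(f,c[:,0,:],z,t);(x,y),r=cv2.minEnclosingCircle(q[:,:2].astype(np.float32));print(k,u,v,ax,"circle",x,y,r)
    print(" centre",onplane(f,(u,v),z,t))
# tray: plate by height
m=((P[:,:,2]>.002)&(P[:,:,2]<.02)).astype(np.uint8)*255;m[:230]=0;m[306:]=0;m[:,:282]=0;m[:,362:]=0
c=st("plate",m);q=onplane(f,c[:,0,:],.0075,t)[:,:2].astype(np.float32);print("rect",cv2.minAreaRect(q))
print("table z",np.nanmedian(P[180:220,200:300].reshape(-1,3),0))
# triangulate handle/green
sc,sd=load("pics/scene0.npz"),load("pics/side0.npz")
gu=cv2.fitEllipse(cs["g"])[0]
for nm,a in (("scene",sc),("side",sd)):
    mm=mask(a["image"],(30,60,10),(85,255,255),(280,210,310,232) if nm=="scene" else (294,288,324,314))
    c=max(cv2.findContours(mm,0,2)[0],key=cv2.contourArea);print(nm,cv2.boundingRect(c),cv2.contourArea(c))
    big=cv2.resize(a["image"][205:240,275:315] if nm=="scene" else a["image"][280:322,285:330],None,fx=8,fy=8,interpolation=0)
    cv2.imwrite(f"pics/c_{nm}.png",cv2.resize(big,(320,300))[:,:,::-1])
cv2.imwrite("pics/c.png",np.hstack([cv2.imread("pics/c_scene.png"),cv2.imread("pics/c_side.png")]))
```

```text
green 1304.0 med [0.6126 0.2695 0.0234] p2 [0.592 0.249 0.022] p98 [0.633 0.289 0.025]
orange 2865.0 med [0.4692 0.3193 0.0275] p2 [0.441 0.29  0.026] p98 [0.498 0.347 0.029]
handle 1.5 med [nan nan nan] p2 [nan nan nan] p98 [nan nan nan]
pad 858.5 med [ 0.6534 -0.0875  0.0738] p2 [ 0.631 -0.108  0.067] p98 [ 0.675 -0.069  0.078]
g 352.2649230957031 123.0959243774414 (39.58821487426758, 42.18853759765625) circle 0.6114336848258972 0.2685045897960663 0.023326095193624496
 centre [[0.61134328 0.26897677 0.039     ]]
o 226.7461395263672 76.05585479736328 (56.773895263671875, 64.33484649658203) circle 0.47348707914352417 0.3157121539115906 0.031960438936948776
 centre [[0.47358509 0.3167711  0.045     ]]
plate 3576.5 med [0.5743 0.0709 0.0025] p2 [0.527 0.03  0.001] p98 [0.619 0.112 0.007]
rect ((0.5686565637588501, 0.07181128859519958), (0.10335864126682281, 0.08624455332756042), 11.038875579833984)
table z [ 0.47973315  0.17296718 -0.0010114 ]
scene (289, 218, 12, 10) 77.0
side (297, 293, 21, 17) 269.0
  return np.nanmean(a, axis, out=out, keepdims=keepdims)
  return np.nanmean(a, axis, out=out, keepdims=keepdims)
```

View pics/c.png

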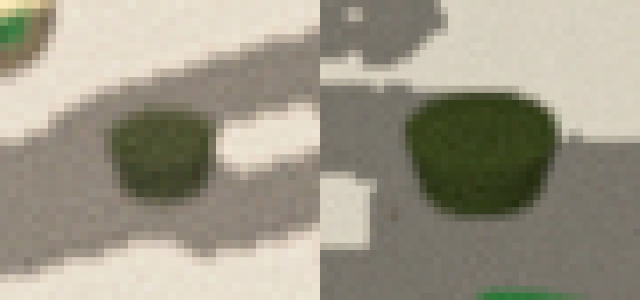

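To row units: 0.044 m is 0.704, 0.043 m is 0.688.

step_hand(ticks={"sx":[0.48,0.48,0.48,0,0],"sy":[0.192,0.192,0.176,0,0],"sz":[0.688,0.688,0.704,0,0],"yaw":[0,0,0,0,0],"aperture":[1,1,1,1,1]})

```text
time: 1.52
tool_pos: [0.6124, 0.2688, 0.2003]
orientation: [-3.141, 0.001, 1.57]
force: [0.4, 0.1, 0.9]
opening: 1.0
finger_force: 0.0
```

Run:
```python
from workcell import bot
from h import *
s=bot.sense();f=bot.grab_frame("wrist");t=np.r_[s["tool_pos"],s["orientation"]];f["tool"]=t
np.savez("pics/w2.npz",**f);cv2.imwrite("pics/w2.png",f["image"][:,:,::-1]);print(t)
P=cloud(f,t)
m=mask(f["image"],(30,80,30),(85,255,255),(150,100,500,400));c=max(cv2.findContours(m,0,2)[0],key=cv2.contourArea);print(cv2.boundingRect(c),cv2.fitEllipse(c))
k=np.zeros_like(m);cv2.drawContours(k,[c],-1,255,-1);q=P[cv2.erode(k,np.ones((5,5)))>0];print(np.nanmedian(q,0),np.nanpercentile(q,2,0),np.nanpercentile(q,98,0))
f1=load("pics/w1.npz");r=[ray(f1,(352.26,123.1),f1["tool"]),ray(f,cv2.fitEllipse(c)[0],t)]
print("tri",tri(r))
# crumb & others heights in side view
sd=load("pics/side0.npz");Q=cloud(sd)
for n,(u0,v0,u1,v1) in dict(crumb=(285,322,338,365),jar=(330,172,350,210),tape=(358,200,394,220),yell=(200,320,220,352)).items():
    q=Q[v0:v1,u0:u1].reshape(-1,3);q=q[q[:,2]>.008];print(n,np.nanpercentile(q,2,0).round(3),np.nanpercentile(q,98,0).round(3))
```

```text
[ 6.12424271e-01  2.68754028e-01  2.00330130e-01 -3.14133982e+00
  5.82167035e-04  1.56951340e+00]
(296, 198, 53, 51) ((322.4071350097656, 223.05001831054688), (50.72956466674805, 52.43504333496094), 84.3795394897461)
[0.61255009 0.26971271 0.02333886] [0.59343519 0.24955662 0.02178942] [0.63247654 0.28883493 0.024845  ]
tri (array([0.61283998, 0.26939279, 0.02228008]), [np.float64(8.361480002181014e-05), np.float64(8.36148000215297e-05)])
crumb [0.578 0.383 0.01 ] [0.659 0.471 0.037]
jar [ 0.444 -0.361  0.011] [ 0.491 -0.322  0.101]
tape [ 0.316 -0.31   0.009] [ 0.405 -0.215  0.026]
yell [0.812 0.329 0.009] [0.832 0.413 0.016]
```

View pics/w2.png

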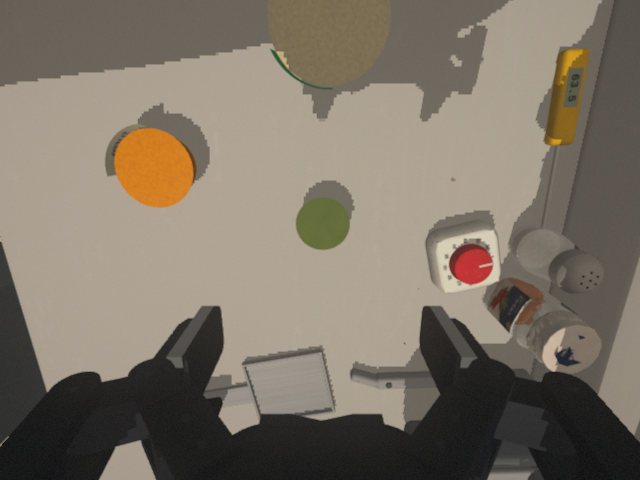

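The second wrist view puts the green disc at (322,223), about 44 mm across and only 23 mm up by stereo. The crumb tub's green label, at (300,80), sits outside its cream disc. So the tubs are clear-walled and I'm seeing their contents. The cup stack must be nearly invisible, so I'll look for it before moving low.

Run:
```python
from h import *
cl=cv2.createCLAHE(8,(4,4))
def pr(im): return cl.apply(cv2.cvtColor(im,cv2.COLOR_RGB2GRAY))
a=load("pics/w1.npz");b=load("pics/scene0.npz");d=load("pics/side0.npz");w=load("pics/w2.npz")
for n,f in (("w1",a),("w2",w),("scene",b),("side",d)): print(n,(f["z_map"]==0).sum())
A=cv2.resize(pr(a["image"])[0:330,70:360],(400,300));B=cv2.resize(pr(b["image"])[190:290,190:320],(400,300),interpolation=cv2.INTER_CUBIC)
C=cv2.resize(pr(d["image"])[230:440,260:540],(400,300),interpolation=cv2.INTER_CUBIC);D=cv2.resize(pr(w["image"])[0:330,0:400],(400,300))
cv2.imwrite("pics/cl.png",np.vstack([np.hstack([A,D]),np.hstack([B,C])]))
```

```text
w1 1193
w2 1278
scene 1230
side 1221
```

View pics/cl.png

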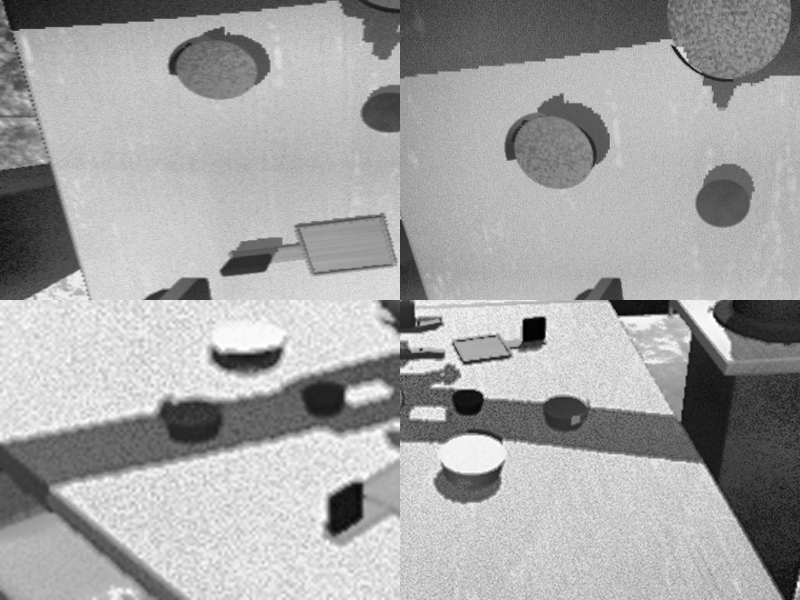

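To row units: -0.175 rad / 1.5708 = -0.1114.

step_hand(ticks={"sx":[0,0,0,0,0,0,0,0,0,0,0],"sy":[0,0,0,0,0,0,0,0,0,0,0],"sz":[0,0,0,0,0,0,0,0,0,0,0],"yaw":[-0.1114,-0.1114,-0.1114,-0.1114,-0.1114,-0.1114,-0.1114,-0.1114,-0.1114,0,0],"aperture":[1,1,1,1,1,1,1,1,1,1,1]})

```text
time: 2.95
tool_pos: [0.6126, 0.2695, 0.2019]
orientation: [3.141, 0.002, -3.141]
force: [0.3, -0.0, -0.8]
opening: 0.996
finger_force: 0.0
```

Run:
```python
from workcell import bot
from h import *
s=bot.sense();f=bot.grab_frame("wrist");t=np.r_[s["tool_pos"],s["orientation"]];f["tool"]=t
np.savez("pics/w3.npz",**f);print(t,s["joint_positions"])
m=mask(f["image"],(30,80,30),(85,255,255),(150,100,500,400));c=max(cv2.findContours(m,0,2)[0],key=cv2.contourArea)
f1=load("pics/w1.npz");f2=load("pics/w2.npz")
print("tri",tri([ray(f1,(352.26,123.1),f1["tool"]),ray(f2,(322.41,223.05),f2["tool"]),ray(f,cv2.fitEllipse(c)[0],t)]))
# zeros clusters
for n in ("w1","w2","scene","side"):
    g=load(f"pics/{n}{'' if n[0]=='w' else '0'}.npz");k=cv2.morphologyEx((g["z_map"]==0).astype(np.uint8),cv2.MORPH_CLOSE,np.ones((3,3)))
    N,_,st,_=cv2.connectedComponentsWithStats(k);print(n,[x.tolist() for x in st[1:] if x[4]>60])
# tray and press from w1
P=cloud(f1,f1["tool"]);Z=P[:,:,2];X=P[:,:,0];Y=P[:,:,1]
h=(Z>.03)&(Z<.06)&(X<.52)&(X>.43)&(Y<.1)&(Y>.0);q=P[h];top=q[q[:,2]>.045]
print("handle",h.sum(),len(top),np.median(q,0),cv2.minAreaRect(top[:,:2].astype(np.float32)))
pl=np.zeros((480,640),np.uint8);pl[225:310,280:365]=mask(f1["image"],(0,0,60),(180,255,150))[225:310,280:365]
im=f1["image"][225:310,270:370];cv2.imwrite("pics/tr.png",cv2.resize(im,None,fx=6,fy=6,interpolation=2)[:,:,::-1])
for lo,hi in ((.009,.03),(.09,.12),(.035,.06)):
    k=(Z>lo)&(Z<hi)&(X>.6)&(X<.9)&(Y<.12)&(Y>-.13);N,_,st,ce=cv2.connectedComponentsWithStats(k.astype(np.uint8))
    L=_
    for i in range(1,N):
        if st[i,4]>80:q=P[L==i];print(lo,st[i].tolist(),np.median(q,0).round(3),cv2.minAreaRect(q[:,:2].astype(np.float32)))
```

```text
[ 6.12599792e-01  2.69516326e-01  2.01887310e-01  3.14099800e+00
  2.23141927e-03 -3.14066649e+00] [ 3.03411121e-01  1.85590608e-01  1.55039905e+00 -9.84419935e-05
  1.40329574e+00 -1.26829573e+00]
tri (array([0.61280388, 0.26906608, 0.0204615 ]), [np.float64(0.0004121425837238898), np.float64(0.0002048364264704801), np.float64(0.0003406487345043585)])
w1 []
w2 []
scene []
side []
handle 435 280 [0.47916015 0.05600464 0.0484071 ] ((0.4780313968658447, 0.05301366001367569), (0.04279065877199173, 0.01196555607020855), 11.52598762512207)
0.009 [371, 241, 163, 46, 2322] [0.785 0.087 0.017] ((0.7510514855384827, 0.07812938839197159), (0.20897835493087769, 0.05998395383358002), 6.649664402008057)
0.009 [370, 327, 42, 15, 336] [ 0.682 -0.023  0.013] ((0.6788293719291687, -0.023595847189426422), (0.062316134572029114, 0.01705072820186615), 11.382820129394531)
0.09 [580, 263, 41, 121, 2032] [0.89  0.069 0.109] ((0.8905454874038696, 0.047860488295555115), (0.005155503749847412, 0.144196018576622), 0.4336855113506317)
0.09 [418, 294, 137, 72, 3964] [0.772 0.063 0.106] ((0.7635855674743652, 0.03504803776741028), (0.13966281712055206, 0.08651218563318253), 1.9678553342819214)
0.035 [526, 247, 24, 52, 625] [0.852 0.091 0.048] ((0.8515927195549011, 0.08892669528722763), (0.00434160279110074, 0.06196853145956993), 0.5277455449104309)
0.035 [414, 279, 104, 14, 226] [0.793 0.074 0.055] ((0.7628692984580994, 0.07356572151184082), (0.13907355070114136, 0.009519939310848713), 1.6999708414077759)
0.035 [398, 383, 42, 15, 345] [ 0.72  -0.085  0.057] ((0.7139934301376343, -0.08935058116912842), (0.05979761853814125, 0.017019763588905334), 1.9948701858520508)
```

View pics/tr.png

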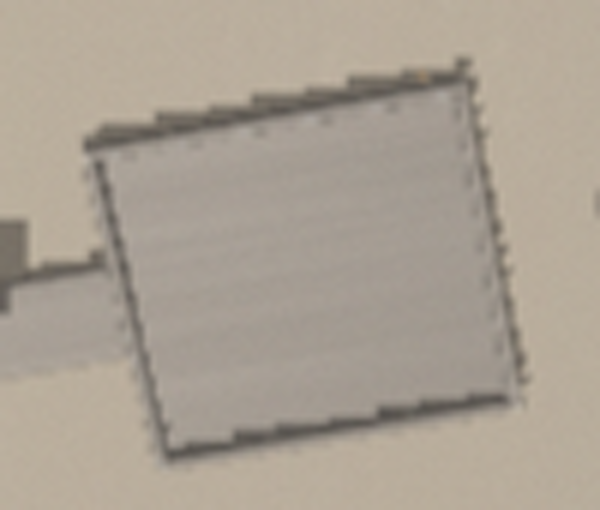

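Tray crop corners (crop pixels, 6x): (90,145), (465,70), (518,400), (168,452).

Run:
```python
from h import *
f=load("pics/w1.npz")
c=np.array([(90,145),(465,70),(518,400),(168,452)])/6+[270,225]-.4
q=onplane(f,c,.0075,f["tool"]);print(q.round(4))
for i in range(4):
    e=q[(i+1)%4]-q[i];print(np.linalg.norm(e),np.degrees(np.arctan2(e[1],e[0])))
m=q.mean(0);print("centre",m)
a=np.radians(10.5);print("from handle",np.array([.478,.053])+.1*np.array([np.cos(a),np.sin(a)]))
# second look w3: depth plate & handle
g=load("pics/w3.npz");P=cloud(g,g["tool"]);Z=P[...,2];X=P[...,0];Y=P[...,1]
k=(Z>.0015)&(Z<.02)&(X>.5)&(X<.65)&(Y<.14)&(Y>.0);print("w3 plate",k.sum(),(P[k].mean(0) if k.sum() else 0))
sd=load("pics/side0.npz");P=cloud(sd);Z=P[...,2];X=P[...,0];Y=P[...,1];k=(Z>.03)&(Z<.06)&(X<.52)&(X>.43)&(Y<.1)&(Y>.0);print("side handle",np.median(P[k],0),np.percentile(P[k],[2,98],axis=0))
```

```text
[[0.5257 0.1066 0.0075]
 [0.6112 0.1246 0.0075]
 [0.6258 0.0424 0.0075]
 [0.5419 0.0285 0.0075]]
0.08740261281702626 11.91144033935971
0.08352837614064978 -79.90829087593266
0.08500293019675077 -170.594435737484
0.07976995068696068 101.78827749466512
centre [0.57614521 0.07553959 0.0075    ]
from handle [0.57632549 0.07122355]
w3 plate 9343 [0.56780618 0.07057048 0.00340672]
side handle [0.4804597  0.05793468 0.04260257] [[0.45833463 0.05028861 0.03055106]
 [0.49929507 0.06490562 0.05349887]]
```

To row units: 0.05 m is 0.8, 0.03 m is 0.48, -0.187 rad / 1.5708 = -0.119.

step_hand(ticks={"sx":[0,0,0,0,0,0,0,0,0,0],"sy":[0,0,0,0,0,0,0,0,0,0],"sz":[0.32,0.8,0.8,0.48,0.352,0,0,0,0,0],"yaw":[-0.119,0,0,0,0,0,0,0,0,0],"aperture":[1,1,1,1,1,1,0,0,0,0]}, squeeze=25)

```text
time: 4.25
tool_pos: [0.6137, 0.2705, 0.0309]
orientation: [3.141, 0.004, -2.95]
force: [-0.3, -0.1, 6.8]
opening: 0.696
finger_force: 27.2
```

step_hand(ticks={"sx":[0,0,0],"sy":[0,0,0],"sz":[0,0,0],"yaw":[0,0,0],"aperture":[0,0,0]})

```text
time: 4.62
tool_pos: [0.6137, 0.2705, 0.0309]
orientation: [3.141, 0.004, -2.95]
force: [-1.3, 0.2, 6.5]
opening: 0.698
finger_force: 27.2
```

To row units: -0.045 m is -0.72, -0.04 m is -0.64.

step_hand(ticks={"sx":[0,0,0.16,0.32,0.32,0.232,0.16,0,0],"sy":[0,0,-0.48,-0.72,-0.72,-0.64,-0.4192,0,0],"sz":[-0.48,-0.64,-0.48,0,0,0,0,0,0],"yaw":[0,0,0,0,0,0,0,0,0],"aperture":[0,0,0,0,0,0,0,0,0]})

```text
time: 5.75
tool_pos: [0.5743, 0.0735, 0.1284]
orientation: [3.141, 0.0, -2.95]
force: [0.7, 0.2, -0.0]
opening: 0.701
finger_force: 27.3
```

Run:
```python
from workcell import bot
from h import *
s=bot.sense();f=bot.grab_frame("wrist");t=np.r_[s["tool_pos"],s["orientation"]];f["tool"]=t
np.savez("pics/w4.npz",**f);print(t);cv2.imwrite("pics/w4.png",f["image"][:,:,::-1])
```

```text
[ 5.74268476e-01  7.35155862e-02  1.28416455e-01  3.14114934e+00
  3.29724958e-04 -2.95038022e+00]
```

View pics/w4.png

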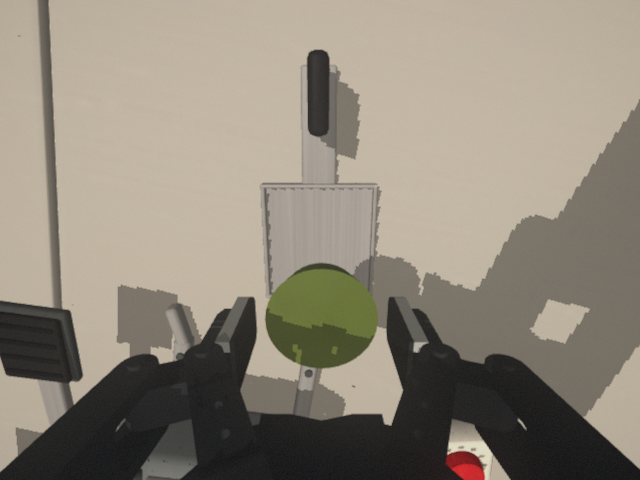

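Wrist view with the tub held: tray near edge at row 184 from (261,184) to (378,184), sides at (266,295) and (373,290), handle top from (318,51) to (318,135).

Run:
```python
from h import *
f=load("pics/w4.npz");t=f["tool"];P=cloud(f,t);Z=P[...,2]
q=onplane(f,[(261,184),(378,184),(267,295),(372.5,290)],.0075,t)[:,:2];print(q.round(4),np.linalg.norm(q[1]-q[0]))
k=(Z>.044)&(Z<.058);k[:45]=0;k[145:]=0;k[:,:295]=0;k[:,345:]=0
hp=P[k];r=cv2.minAreaRect(hp[:,:2].astype(np.float32));print("handle",k.sum(),np.median(hp,0),r)
# stereo height of handle top front end: w1 vs w4 via centroid of the top mask
f1=load("pics/w1.npz");P1=cloud(f1,f1["tool"]);k1=(P1[...,2]>.044)&(P1[...,2]<.058)&(P1[...,0]<.52)&(P1[...,0]>.43)&(P1[...,1]<.1)&(P1[...,1]>0)
c=[np.argwhere(x).mean(0)[::-1] for x in (k1,k)];print(c,tri([ray(f1,c[0],f1["tool"]),ray(f,c[1],t)]))
e=q[0]-q[1];e/=np.linalg.norm(e);ax=np.array([e[1],-e[0]]);ax*=np.sign(ax[0]);h=np.array(r[0])
print("edge yaw",np.degrees(np.arctan2(ax[1],ax[0])),"c edge",(q[0]+q[1])/2+.045*ax)
m=(q[0]+q[1])/2;d=m-h;print("handle->edge",np.linalg.norm(d),np.degrees(np.arctan2(d[1],d[0])))
u=d/np.linalg.norm(d);C=m+.045*u;print("C",C)
R=Ro.from_euler("xyz",t[3:]).as_matrix();print("tool shift to C",R.T@np.r_[C-t[:2],0],"tool yaw",np.degrees(t[5]))
# tub in hand
mm=mask(f["image"],(30,80,30),(85,255,255),(240,240,400,380));cc=max(cv2.findContours(mm,0,2)[0],key=cv2.contourArea);print(cv2.boundingRect(cc),onplane(f,cv2.fitEllipse(cc)[0],t[2]-.031+.022,t))
```

```text
[[0.5385 0.0233]
 [0.5227 0.1048]
 [0.624  0.0399]
 [0.604  0.1205]] 0.08310774712037979
handle 1804 [0.475964   0.05302859 0.0497573 ] ((0.4769541919231415, 0.05312558263540268), (0.04380226507782936, 0.011945793405175209), 11.36569595336914)
[array([246.2543554, 297.0174216]), array([318.18902439,  92.37638581])] (array([0.47659465, 0.05266854, 0.04585744]), [np.float64(0.0007838423512784325), np.float64(0.0007838423512783686)])
edge yaw 10.9839530741969 c edge [0.57477375 0.07261964]
handle->edge 0.05474412226232219 11.506201692321584
C [0.57469377 0.07302194]
tool shift to C [-3.23724756e-04 -5.65474195e-04 -1.43942723e-07] tool yaw -169.04433428795653
(266, 264, 112, 104) [[0.57143822 0.07298521 0.11941646]]
```

To row units: 0.03 m is 0.48, -0.002 m is -0.032.

step_hand(ticks={"sx":[-0.032,0,0,0,0,0,0,0],"sy":[0,0,0,0,0,0,0,0],"sz":[0.48,0.48,0.32,0.16,0.032,0.024,0,0],"yaw":[0,0,0,0,0,0,0,0],"aperture":[0,0,0,0,0,0,0,0]})

```text
time: 6.8
tool_pos: [0.5767, 0.0734, 0.0355]
orientation: [-3.141, 0.001, -2.95]
force: [0.2, -0.5, 0.2]
opening: 0.697
finger_force: 27.3
```

To row units: -0.05 m is -0.8, -0.04 m is -0.64.

step_hand(ticks={"sx":[0,0,0,0,0,0,0,0,0,0,0,0],"sy":[0,0,0,0,0,0,0,0,0,0,0,0],"sz":[0.016,0.016,0,0,0,0,-0.16,-0.48,-0.64,-0.8,0,0],"yaw":[0,0,0,0,0,0,0,0,0,0,0,0],"aperture":[0,0,0.72,0.8,1,1,1,1,1,1,1,1]})

```text
time: 8.3
tool_pos: [0.5761, 0.0734, 0.1631]
orientation: [-3.141, 0.0, -2.95]
force: [0.9, 0.2, -0.8]
opening: 1.0
finger_force: 0.0
```

Run:
```python
from workcell import bot
from h import *
s=bot.sense();f=bot.grab_frame("wrist");t=np.r_[s["tool_pos"],s["orientation"]];f["tool"]=t
np.savez("pics/w5.npz",**f);print(t);cv2.imwrite("pics/w5.png",f["image"][:,:,::-1])
```

```text
[ 5.76107436e-01  7.34246659e-02  1.63126959e-01 -3.14147851e+00
  4.47715003e-04 -2.95035977e+00]
```

View pics/w5.png

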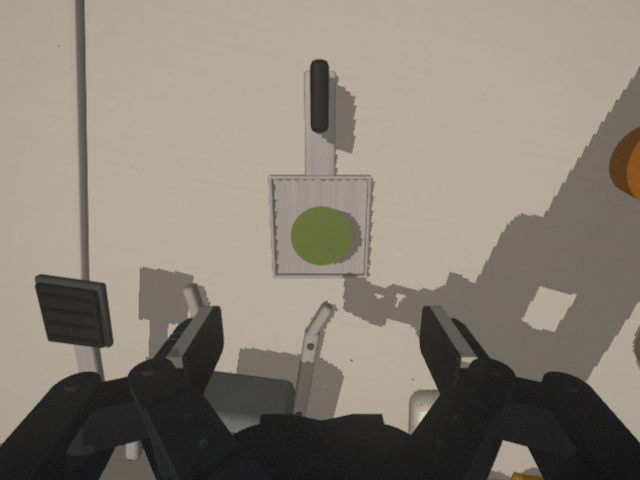

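The tub's disc is at (322,235), inside the plate with corners (269,176), (372,176), (274,276) and (368,274). It is upright and centred.

To row units: -0.044 m is -0.704, -0.043 m is -0.688.

step_hand(ticks={"sx":[0.512,0.512,0.496,0,0],"sy":[-0.096,-0.096,-0.08,0,0],"sz":[-0.688,-0.688,-0.704,0,0],"yaw":[0,0,0,0,0],"aperture":[1,1,1,1,1]})

```text
time: 8.98
tool_pos: [0.4856, 0.0387, 0.2909]
orientation: [3.141, -0.003, -2.951]
force: [-0.5, -0.0, -0.6]
opening: 0.999
finger_force: 0.0
```

Run:
```python
from workcell import bot
from h import *
g=load("pics/w5.npz");t=g["tool"]
q=onplane(g,[(269,176),(372,176),(368,275),(274,276)],.0075,t)[:,:2];print("tray",q.mean(0),"tub",onplane(g,(321.5,235.5),.025,t))
s=bot.sense();f=bot.grab_frame("wrist");t=np.r_[s["tool_pos"],s["orientation"]];f["tool"]=t
np.savez("pics/w6.npz",**f);print(t);cv2.imwrite("pics/w6.png",f["image"][:,:,::-1])
P=cloud(f,t);Z=P[...,2];X=P[...,0];Y=P[...,1]
for lo,hi in ((.01,.018),(.065,.085),(.1,.112)):
    N,L,st,_=cv2.connectedComponentsWithStats(((Z>lo)&(Z<hi)&(X>.6)&(X<.85)&(abs(Y-.03)<.2)).astype(np.uint8))
    for i in range(1,N):
        if st[i,4]>80:q=P[L==i];print(lo,st[i].tolist(),np.median(q,0).round(3),cv2.minAreaRect(q[:,:2].astype(np.float32)))
```

```text
tray [0.57348305 0.07271881] tub [[0.57468982 0.07357172 0.025     ]]
[ 4.85584787e-01  3.86964596e-02  2.90930479e-01  3.14078616e+00
 -2.65429305e-03 -2.95054227e+00]
0.01 [238, 313, 18, 87, 671] [ 0.704 -0.022  0.013] ((0.7157882452011108, -0.020624598488211632), (0.13591356575489044, 0.018871622160077095), 5.070180892944336)
0.01 [317, 325, 24, 85, 663] [0.703 0.087 0.013] ((0.7115356922149658, 0.08646713197231293), (0.01797165535390377, 0.13684730231761932), 89.30105590820312)
0.01 [395, 385, 28, 33, 150] [0.724 0.209 0.014] ((0.7420876026153564, 0.20735913515090942), (0.024885626509785652, 0.06309640407562256), 68.80038452148438)
0.065 [163, 309, 34, 35, 527] [ 0.632 -0.103  0.074] ((0.6406161189079285, -0.1066812202334404), (0.02897036261856556, 0.05867333337664604), 53.24552536010742)
0.065 [244, 373, 74, 23, 829] [0.695 0.031 0.075] ((0.696963369846344, 0.03177274018526077), (0.00847865641117096, 0.08691457659006119), 3.1304783821105957)
0.1 [239, 394, 76, 37, 1228] [0.705 0.019 0.106] ((0.7221898436546326, 0.03307364508509636), (0.05284793674945831, 0.08244238048791885), 1.482619285583496)
```

View pics/w6.png

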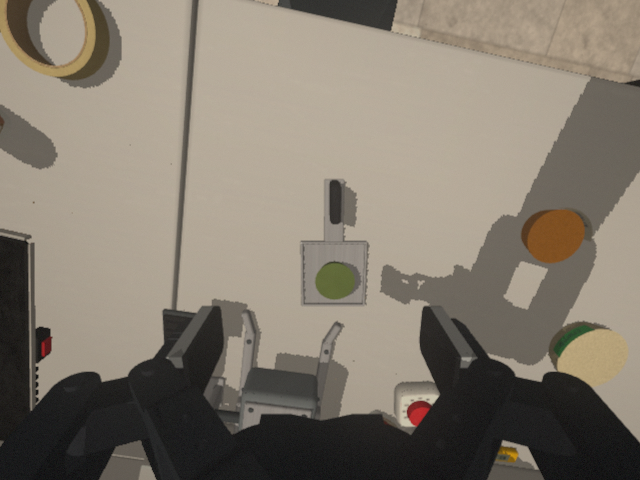

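The whole cell is visible: tray with tub at (335,275), rail ends at (248,315) and (338,326), hood at (282,385). I'll fit the rail midline, then grip the handle.

The manual's scale: shifts go in shares of 62.5 mm and turns go in shares of pi/2 rad. Converting my numbers, 0.06 m is 0.96, 0.04 m is 0.64.

step_hand(ticks={"sx":[0.0528,0.0528,0,0,0,0,0,0,0,0,0,0],"sy":[0.1296,0.1296,0,0,0,0,0,0,0,0,0,0],"sz":[0.96,0.96,0.96,0.64,0.32,0.176,0,0,0,0,0,0],"yaw":[0,0,0,0,0,0,0,0,0,0,0,0],"aperture":[0.6,0.6,0.6,0.6,0.6,0.6,0.6,0.2,0,0,0,0]}, squeeze=40)

```text
time: 10.52
tool_pos: [0.4776, 0.0531, 0.0431]
orientation: [-3.141, 0.002, -2.95]
force: [-0.5, -2.2, 6.5]
opening: 0.129
finger_force: 41.2
```

Run:
```python
from h import *
f=load("pics/w6.npz");P=cloud(f,f["tool"]).reshape(-1,3);r=P[(P[:,2]>.01)&(P[:,2]<.018)&(P[:,0]>.64)&(P[:,0]<.77)]
xs=np.arange(.645,.77,.008);M=[]
for x in xs:
    b=r[abs(r[:,0]-x)<.004];l=b[(b[:,1]>.06)&(b[:,1]<.13)];q=b[(b[:,1]<.01)&(b[:,1]>-.06)]
    if len(l)>4 and len(q)>4:M.append((x,(l[:,1].min()+q[:,1].max())/2,l[:,1].min()-q[:,1].max()))
M=np.array(M);print(M.round(4));p=np.polyfit(M[:,0],M[:,1],1);print("slope",p[0],"y at .732",np.polyval(p,.732))
```

```text
[[0.645  0.0299 0.1161]
 [0.653  0.0303 0.1105]
 [0.661  0.0302 0.1034]
 [0.669  0.0312 0.0986]
 [0.677  0.0317 0.0923]
 [0.685  0.0321 0.0927]
 [0.693  0.0324 0.0919]
 [0.701  0.0324 0.0925]
 [0.709  0.0328 0.0923]
 [0.717  0.033  0.0921]
 [0.725  0.0333 0.0919]
 [0.733  0.0338 0.0935]
 [0.741  0.0338 0.0994]
 [0.749  0.0341 0.1025]
 [0.757  0.0343 0.1045]
 [0.765  0.0348 0.1068]]
slope 0.039550629714481526 y at .732 0.03356377781676765
```

Rail gap measures 92 mm, as given. The press axis has yaw about 0.038 and passes through (0.732, 0.0336). The handle is gripped, so I'll align the tray with the press axis outside the mouth.

To row units: -0.004 m is -0.064, -0.0035 m is -0.056, 0.021 rad / 1.5708 = 0.0134.

step_hand(ticks={"sx":[0,0.008,0.016,0.016,0.016,0.016,0.016,0.016,0.0128,0.0032,0,0],"sy":[0,-0.032,-0.056,-0.064,-0.064,-0.064,-0.064,-0.056,-0.04,-0.0304,0,0],"sz":[-0.008,0,0,0,0,0,0,0,0,0,0,0],"yaw":[0,0.0064,0.0127,0.0134,0.0134,0.0134,0.0134,0.0127,0.0076,0.0045,0,0],"aperture":[0,0,0,0,0,0,0,0,0,0,0,0]})

```text
time: 12.02
tool_pos: [0.4734, 0.024, 0.043]
orientation: [3.14, 0.002, -3.104]
force: [1.8, 4.3, 5.4]
opening: 0.134
finger_force: 41.3
```

Run:
```python
from workcell import bot
from h import *
s=bot.sense();f=bot.grab_frame("wrist");t=np.r_[s["tool_pos"],s["orientation"]];f["tool"]=t
np.savez("pics/w7.npz",**f);print(t,s["force"])
im=f["image"];cv2.imwrite("pics/w7.png",im[:,:,::-1])
d=bot.grab_frame("side");np.savez("pics/side7.npz",**d)
cv2.imwrite("pics/w7.png",np.hstack([cv2.resize(im,(400,300)),cv2.resize(d["image"][200:320,200:380],(400,300),interpolation=2)])[:,:,::-1])
```

```text
[ 4.73399630e-01  2.40232227e-02  4.30316943e-02  3.13973989e+00
  1.56220763e-03 -3.10366269e+00] [1.82342645 4.2963279  5.4365418 ]
```

View pics/w7.png

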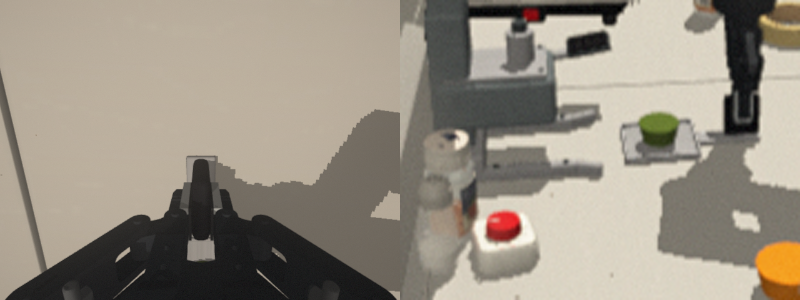

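The tray (right half, around (660,140)) is straight in front of the rails with the tub upright on it. Now I'll slide it in.

To row units: -0.008 m is -0.128, -0.002 m is -0.032.

step_hand(ticks={"sx":[-0.032,-0.064,-0.096,-0.128,-0.128,-0.128,-0.128,-0.128,-0.096,-0.064,-0.032,0],"sy":[0,0,0,-0.016,0,0,0,0,0,0,0,0],"sz":[0,0,0,0,0,0,0,0,0,0,0,0],"yaw":[0,0,0,0,0,0,0,0,0,0,0,0],"aperture":[0,0,0,0,0,0,0,0,0,0,0,0]})

```text
time: 13.62
tool_pos: [0.5342, 0.0246, 0.043]
orientation: [-3.142, -0.008, -3.103]
force: [-13.5, -0.7, 17.2]
opening: 0.133
finger_force: 43.1
```

Run:
```python
from workcell import bot
from h import *
d=bot.grab_frame("side");np.savez("pics/side8.npz",**d)
P=cloud(d);Z=P[...,2];X=P[...,0];Y=P[...,1]
m=mask(d["image"],(35,60,10),(85,255,255),(240,220,340,285));v,u=np.nonzero(m);print("tub px",m.astype(bool).sum(),u.min(),u.max(),v.min(),v.max());q=P[m>0];print(np.nanmedian(q,0),np.nanpercentile(q,[3,97],axis=0))
```

```text
tub px 205 284 333 236 259
[0.63604157 0.04054382 0.0263474 ] [[ 0.612726   -0.01040356  0.00917376]
 [ 0.65544555  0.05494959  0.02994538]]
```

To row units: -0.0007 m is -0.0112.

step_hand(ticks={"sx":[0,0,0],"sy":[0,0,0],"sz":[-0.0112,0,0],"yaw":[0,0,0],"aperture":[0,0,0]})

```text
time: 14.05
tool_pos: [0.5343, 0.0245, 0.043]
orientation: [-3.141, -0.007, -3.103]
force: [-9.9, -0.8, 12.4]
opening: 0.136
finger_force: 42.3
```

step_hand(ticks={"sx":[0,0,0],"sy":[0,0,0],"sz":[-0.0112,0,0],"yaw":[0,0,0],"aperture":[0,0,0]})

```text
time: 14.42
tool_pos: [0.5342, 0.0245, 0.043]
orientation: [-3.142, -0.007, -3.103]
force: [-7.2, 0.2, 9.0]
opening: 0.136
finger_force: 41.6
```

To row units: -0.007 m is -0.112, -0.001 m is -0.016.

step_hand(ticks={"sx":[-0.016,-0.048,-0.08,-0.112,-0.112,-0.112,-0.096,-0.048,-0.016,0],"sy":[0,0,0,0,0,0,0,0,0,0],"sz":[-0.016,0,0,0,0,0,0,0,0,0],"yaw":[0,0,0,0,0,0,0,0,0,0],"aperture":[0,0,0,0,0,0,0,0,0,0]})

```text
time: 15.68
tool_pos: [0.5765, 0.0262, 0.0446]
orientation: [3.142, -0.0, -3.103]
force: [0.8, 0.2, -4.3]
opening: 0.134
finger_force: 40.0
```

Run:
```python
from workcell import bot
from h import *
d=bot.grab_frame("side")
P=cloud(d);m=mask(d["image"],(35,60,10),(85,255,255),(230,220,320,275));v,u=np.nonzero(m);print("tub px",len(u));print(np.nanmedian(P[m>0],0),np.nanpercentile(P[m>0],[3,97],axis=0))
```

```text
tub px 210
[0.67873398 0.04281058 0.02817489] [[ 0.65734134 -0.00608332  0.01103065]
 [ 0.69929708  0.05669096  0.03231425]]
```

To row units: -0.008 m is -0.128, -0.002 m is -0.032.

step_hand(ticks={"sx":[0,0,-0.032,-0.08,-0.112,-0.128,-0.128,-0.128,-0.096,-0.064,-0.032,0],"sy":[0,0,0,0,0,0,0,0,0,0,0,0],"sz":[0.016,0,0,0,0,0,0,0,0,0,0,0],"yaw":[0,0,0,0,0,0,0,0,0,0,0,0],"aperture":[0,0,0,0,0,0,0,0,0,0,0,0]})

```text
time: 17.23
tool_pos: [0.6266, 0.0282, 0.0436]
orientation: [3.142, -0.0, -3.103]
force: [-0.7, -0.1, -3.6]
opening: 0.132
finger_force: 40.0
```

To row units: -0.002 m is -0.032, -0.001 m is -0.016.

step_hand(ticks={"sx":[0,-0.032,-0.032,-0.032,-0.032,-0.016,0,0],"sy":[0,0,0,0,0,0,0,0],"sz":[0.0064,0,0,0,0,0,0,0],"yaw":[0,0,0,0,0,0,0,0],"aperture":[0,0,0,0,0,0,0,0]})

```text
time: 18.23
tool_pos: [0.6349, 0.0286, 0.0431]
orientation: [3.141, -0.002, -3.103]
force: [-5.2, 0.7, -0.4]
opening: 0.13
finger_force: 40.4
```

To row units: -0.001 m is -0.016.

step_hand(ticks={"sx":[-0.016,-0.016,-0.016,0,0],"sy":[0,0,0,0,0],"sz":[0,0,0,0,0],"yaw":[0,0,0,0,0],"aperture":[0,0,0,0,0]})

```text
time: 18.85
tool_pos: [0.6349, 0.0287, 0.043]
orientation: [3.141, -0.01, -3.103]
force: [-17.6, -0.7, 8.7]
opening: 0.137
finger_force: 41.7
```

The force rose to 17 N with no further motion, so the tray is home. Next I'll relieve the load, release and rise, then check home and triangulate the pad.

To row units: -0.05 m is -0.8, -0.04 m is -0.64.

step_hand(ticks={"sx":[0.016,0.016,0,0,0,0,0,0,0,0,0,0],"sy":[0,0,0,0,0,0,0,0,0,0,0,0],"sz":[0,0,0,0,0,0,0,-0.32,-0.64,-0.8,-0.8,0],"yaw":[0,0,0,0,0,0,0,0,0,0,0,0],"aperture":[0,0,0,0.2,0.4,0.5,0.5,0.5,0.5,0.5,0.5,0]})

```text
time: 20.35
tool_pos: [0.6401, 0.0283, 0.2119]
orientation: [-3.14, 0.013, -3.103]
force: [0.3, 0.9, -0.4]
opening: 0.302
finger_force: 0.0
```

Run:
```python
from workcell import bot
from h import *
d=bot.grab_frame("side");sc=bot.grab_frame("scene");s=bot.sense();f=bot.grab_frame("wrist");t=np.r_[s["tool_pos"],s["orientation"]];f["tool"]=t;np.savez("pics/w9.npz",**f);print(t)
P=cloud(d);m=mask(d["image"],(35,60,10),(85,255,255),(225,220,320,272));v,u=np.nonzero(m);print("tub px",len(u));print(np.nanmedian(P[m>0],0),np.nanpercentile(P[m>0],[3,97],axis=0))
def hb(P,n,b=(.57,.67,0,.06)):
    X,Y,Z=P[...,0],P[...,1],P[...,2];k=(Z>.044)&(Z<.056)&(X>b[0])&(X<b[1])&(Y>b[2])&(Y<b[3]);print(n,k.sum(),np.median(P[k],0) if k.any() else "",cv2.minAreaRect(P[k][:,:2].astype(np.float32)) if k.sum()>5 else "")
hb(cloud(f,t),"handle wrist");hb(P,"side");hb(cloud(sc),"scene")
c=[];rs=[]
for n in ("w1","w5"):
    g=load(f"pics/{n}.npz");Q=cloud(g,g["tool"]);k=(Q[...,2]>.062)&(Q[...,2]<.085)&(Q[...,0]<.69)&(Q[...,0]>.6)&(Q[...,1]<-.05)&(Q[...,1]>-.13)
    N,L,st,ce=cv2.connectedComponentsWithStats(k.astype(np.uint8));i=1+st[1:,4].argmax();print(n,st[i],np.median(Q[L==i],0),cv2.minAreaRect(Q[L==i][:,:2].astype(np.float32)))
    rs.append(ray(g,ce[i],g["tool"]))
print("pad",tri(rs))
```

```text
[ 6.37178153e-01  2.84792199e-02  2.05309555e-01 -3.14124997e+00
  2.93085526e-03 -3.10338027e+00]
tub px 186
[0.73590414 0.04774812 0.02644556] [[0.68253244 0.02284867 0.01164094]
 [0.75530319 0.0724143  0.05344188]]
handle wrist 694 [0.63205266 0.02878487 0.04971861] ((0.6335563063621521, 0.02903798222541809), (0.04260127618908882, 0.011897423304617405), 1.9244935512542725)
side 67 [0.63586546 0.03237017 0.04926068] ((0.6359961628913879, 0.03215401619672775), (0.016876185312867165, 0.04218366742134094), 87.60006713867188)
scene 47 [0.62844308 0.02639056 0.05131116] ((0.633588969707489, 0.026628172025084496), (0.04423484206199646, 0.013078105635941029), 0.8433091640472412)
w1 [ 358  382   45   32 1157] [ 0.65360291 -0.08678927  0.07264136] ((0.6579565405845642, -0.09073302149772644), (0.06276935338973999, 0.045372672379016876), 1.8366715908050537)
w5 [  35  275   79   79 4626] [ 0.64731888 -0.0879413   0.07311705] ((0.6569408774375916, -0.09023045748472214), (0.06603582203388214, 0.045926615595817566), 3.2934768199920654)
pad (array([ 0.65536429, -0.09519834,  0.0632571 ]), [np.float64(0.00015602578870852716), np.float64(0.00015602578870854586)])
```

Handle is at 0.6336, which puts the tray origin at 0.7335 (home), yaw about 1.9°, tub x about 0.734. On to the pedal.

To row units: -0.04 m is -0.64, -0.0045 m is -0.072.

step_hand(ticks={"sx":[-0.064,-0.064,-0.072,0,0,0,0,0],"sy":[-0.64,-0.64,-0.632,0,0,0,0,0],"sz":[0,0.32,0.4,0.48,0.32,0.192,0,0],"yaw":[0,0,0,0,0,0,0,0],"aperture":[0,0,0,0,0,0,0,0]})

```text
time: 21.5
tool_pos: [0.6545, -0.0901, 0.0976]
orientation: [-3.141, 0.002, -3.103]
force: [-0.1, 0.3, -0.7]
opening: 0.003
finger_force: 0.0
```

To row units: 0.006 m is 0.096, 0.004 m is 0.064.

step_hand(ticks={"sx":[0,0,0,0,0,0,0],"sy":[0,0,0,0,0,0,0],"sz":[0.096,0.096,0.096,0.096,0.096,0.064,0],"yaw":[0,0,0,0,0,0,0],"aperture":[0,0,0,0,0,0,0]})

```text
time: 22.38
tool_pos: [0.6527, -0.0906, 0.0634]
orientation: [3.142, -0.003, -3.103]
force: [-9.0, 0.5, 12.1]
opening: -0.002
finger_force: 6.3
```

step_hand(ticks={"sx":[0,0,0,0,0],"sy":[0,0,0,0,0],"sz":[0.032,0.032,0.032,0,0],"yaw":[0,0,0,0,0],"aperture":[0,0,0,0,0]})

```text
time: 23.0
tool_pos: [0.6529, -0.0906, 0.0588]
orientation: [-3.141, -0.003, -3.103]
force: [-11.2, 0.8, 16.2]
opening: -0.005
finger_force: 8.6
```

To row units: 0.0015 m is 0.024.

step_hand(ticks={"sx":[0,0,0,0],"sy":[0,0,0,0],"sz":[0.024,0.024,0,0],"yaw":[0,0,0,0],"aperture":[0,0,0,0]})

```text
time: 23.5
tool_pos: [0.653, -0.0906, 0.0583]
orientation: [-3.142, -0.004, -3.103]
force: [-18.0, 2.1, 27.1]
opening: -0.003
finger_force: 14.7
```

step_hand(ticks={"sx":[0,0,0,0],"sy":[0,0,0,0],"sz":[0.024,0.024,0,0],"yaw":[0,0,0,0],"aperture":[0,0,0,0]})

```text
time: 24.0
tool_pos: [0.6531, -0.0907, 0.0577]
orientation: [-3.142, -0.005, -3.103]
force: [-24.1, 3.4, 38.7]
opening: 0.001
finger_force: 20.8
```

The pedal is at its stop: force rises steeply and the pad top is near 39 mm. Now I'll raise slowly and clear.

To row units: -0.05 m is -0.8, -0.04 m is -0.64.

step_hand(ticks={"sx":[0,0,0,0,0,0,0,0,0,0,0,0],"sy":[0,0,0,0,0,0,0,0,0,0,0,0],"sz":[-0.048,-0.048,-0.096,-0.096,-0.096,-0.096,-0.096,-0.096,-0.32,-0.64,-0.8,0],"yaw":[0,0,0,0,0,0,0,0,0,0,0,0],"aperture":[0,0,0,0,0,0,0,0,0,0,0,0]})

```text
time: 25.5
tool_pos: [0.6563, -0.0911, 0.2091]
orientation: [-3.139, 0.009, -3.103]
force: [0.9, 0.3, 0.2]
opening: 0.003
finger_force: 0.0
```

step_hand(ticks={"sx":[0.48,0.48,0.48,0,0],"sy":[0.48,0.64,0.64,0,0],"sz":[-0.48,-0.48,0,0,0],"yaw":[0,0,0,0,0],"aperture":[0,0,0,0,0]})

```text
time: 26.12
tool_pos: [0.5592, 0.0159, 0.2614]
orientation: [-3.141, -0.001, -3.103]
force: [0.0, -0.1, -0.1]
opening: 0.002
finger_force: 0.0
```

Run:
```python
from workcell import bot
from h import *
d=bot.grab_frame("side");s=bot.sense();f=bot.grab_frame("wrist");t=np.r_[s["tool_pos"],s["orientation"]]
P=cloud(d);m=mask(d["image"],(35,60,10),(85,255,255),(225,220,320,272));print("tub",(m>0).sum(),np.nanmedian(P[m>0],0))
Q=cloud(f,t);X,Y,Z=Q[...,0],Q[...,1],Q[...,2]
k=(Z>.044)&(Z<.056)&(X>.57)&(X<.67)&(Y>0)&(Y<.06);print("handle",cv2.minAreaRect(Q[k][:,:2].astype(np.float32)))
for n,C,T in (("side pad",P,None),("wrist pad",Q,None)):
    k=(C[...,2]>.03)&(C[...,2]<.085)&(C[...,0]<.675)&(C[...,0]>.63)&(C[...,1]<-.07)&(C[...,1]>-.11);print(n,k.sum(),np.median(C[k],0) if k.any() else "")
for n,lo,hi,roi in (("orange",(8,150,60),(25,255,255),(350,290,400,325)),):
    o=mask(d["image"],lo,hi,roi);print(n,np.nanmedian(P[o>0],0))
```

```text
tub 189 [0.73590892 0.04776223 0.02681982]
handle ((0.6279853582382202, 0.028679637238383293), (0.032136254012584686, 0.010877886787056923), 2.818958044052124)
side pad 110 [ 0.65252192 -0.08450895  0.07477254]
wrist pad 1506 [ 0.65121881 -0.08964289  0.07395664]
orange [0.47566159 0.32750682 0.02818724]
```

```bash
python3 -c "
from workcell import bot
print(bot.close_job())"
```

```text
the job is handed in; nothing more can be done
None
```

I handed the job in at 26 s: the tray is home with the small tub on it, and the pedal was pressed to its stop and came back up. The verdict was not shown, I could not measure the foot's force on the lid, the cup stack was never visible so I couldn't check it, and I viewed 11 pictures against the limit of 10.

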